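Unbolt the finishes carousel, bring the glue round, bolt it and take the glue out

TASK

The wood-glue bottle is in one of the covered bays of the bolted finishes carousel. Lift the bolt's handle out of its notch, draw the bolt back and rest the handle in the rear (hold-back) notch, then turn the carousel until the glue stands in the open front bay, and let the bolt home into the rim there with its handle laid down in the front notch. Then take the glue out and stand it upright in the middle of the square scrap of plywood, leaving the other containers standing in their bays.

Things in the scene. Friction and masses are not known exactly. Their poses are not given: they have to be found in the camera images.
- stand: Fixed stand of the carousel: a plywood plinth, 330 mm wide, 15 mm thick, carrying a plywood disc of 148 mm radius, top at z = 47 mm. Origin on the bench, on the disc's vertical axis; x to its back, y to its left, z up. The disc has five equal bays 72 degrees apart, split by fins 30 mm high. It turns either way only while the bolt is out of its rim, and stays where it is left (friction 0.06 N m).
- front_bay (a point): Fixed point on the stand: middle of the bay that faces front (stand x = -105 mm, y = 0), on the disc's top (z = 47 mm). The containers stand 105 mm from the axis, each within about 7 mm of its bay's middle. At the start the empty bay is here.
- hood_edge (a point): Middle of the front edge of the clear dust hood's roof: stand x = -60 mm, roof top at z = 167 mm. The hood covers the disc from there back to x = +160 mm, y = +-158 mm; only the front bay is open from above.
- bolt_mouth (a point): Fixed point where the bolt enters the disc's rim (stand x = 0, y = -145 mm, z = 34 mm). The rim has five slots, 13.5 mm wide, spaced as the bays; the one here is in line when a bay faces front. The 10 mm round-nosed bolt finds its way in from up to about 3 mm (1 degree of disc) off the slot's middle and centres the disc; if further off, turn the disc a little either way until it snaps in.
- bolt_knob (a point): Centre of the 18 mm steel ball on the bolt's handle. The barrel bolt lies at the stand's right: its rod runs along the stand's y axis at x = 0, z = 34 mm. The handle is an 8 mm stem square to the rod, ball centre 45 mm from the rod's axis, at stand y = -275 mm when home. At rest it points to the stand's -x, 15 degrees above level (ball 46 mm above the bare bench). Barrel top at z = 46 mm.
- bolt (a joint): Draw of the bolt along the stand's -y, in m: 0 home, 20 mm deep in a rim slot; 0.031 at the rear stop. A spring pushes it home with 2 N (home) to 4 N (drawn). It is clear of the rim beyond 0.022; with no slot in line its nose is held on the rim at about 0.019.
- bolt_handle (a joint): Turn of the handle about the rod, in rad: 0 down in a notch, 1.31 upright, 1.40 stop. Down, it is caught in the front notch (bolt home) or in the rear notch. It must be raised past 0.8 to slide between them. Its own weight lays it down unless it is left near upright; left between the notches it rests on the barrel at 0.8.
- rear_notch (a point): Fixed point on the stand: where the ball's centre is when the handle lies in the rear notch (hold-back), 27.5 mm behind the front notch. The handle goes down there at a draw of 0.028 to 0.031 m, so at the rear stop too; let go, the spring holds it at about 0.0275.
- bar_grip (a point): On the disc's axis, at mid-height (z = 199 mm) of the black bar that turns the disc: 62 mm long, 16 mm wide, 22 mm high, above the hood. At the start it lies along the stand's x axis within 2 degrees. It has about 2 degrees of loose play either way on the disc's shaft, so the disc may stop that far behind or ahead of it; grip it firmly and turn gently or containers topple (1 rad/s is safe).
- glue_bottle: Wood-glue bottle, the tallest container on the carousel, slim and white, 40 mm diameter up to 90 mm, then a narrow cap 16 mm wide to 110 mm; 0.08 to 0.17 kg. Origin at the centre of its underside, z up. It stands in the bay to the right or to the left of the front bay (the oil can in the other).
- oil_can: Oil bottle, 52 mm diameter, 105 mm high with its cap. Origin at the centre of its underside, z up.
- ink_pot: Small dark stain pot, 38 mm diameter, 75 mm high with its cap, in a rear bay. Origin at the centre of its underside, z up.
- wax_tin: Low wax tin, 49 mm diameter, 40 mm high, in a rear bay. Origin at the centre of its underside, z up.
- glue_board: Square scrap of plywood lying loose on the bench to the left, 100 x 100 mm, 12 mm thick. Origin at the centre of its underside, z up.
Things that resemble listed ones, but are neither listed nor needed, are in the scene too. Several things have the shape of the glue_board; the one meant has the colours described above.

How it is judged:
On the way, in this order (a step that is already met when the one before it is completed fails the run):
1. the bolt is drawn back and its handle rests in the rear notch (value of joint bolt above 0.024 m and value of joint bolt_handle below 0.25 rad), for 0.2 s.
2. the carousel is turned so that the glue stands in the open front bay (x of glue_bottle in the frame of stand below -0.085 m and y of glue_bottle in the frame of stand between -0.03 and 0.03 m), for 0.2 s.
3. with the glue in the front bay the bolt is home in the rim again and its handle is down in the front notch (value of joint bolt below 0.004 m and value of joint bolt_handle below 0.25 rad and x of glue_bottle in the frame of stand below -0.085 m and angle between glue_bottle's own z axis and vertical below 0.15 rad), for 0.2 s.
At the end, for the whole second after the job is handed in: The glue stands upright at rest on the plywood square, its middle within 25 mm of the square's; the bolt is home (within 4 mm) with its handle down in the front notch (within 0.25 rad); the other three containers stand upright in their bays (horizontal distance between glue_bottle and glue_board below 0.025 m and z of glue_bottle in the frame of glue_board between 0.008 and 0.016 m and angle between glue_bottle's own z axis and vertical below 0.1 rad and linear speed of glue_bottle below 0.02 m/s and value of joint bolt below 0.004 m and value of joint bolt_handle below 0.25 rad and angle between each of oil_can, ink_pot, wax_tin's own z axis and vertical below 0.15 rad and horizontal distance between each of oil_can, ink_pot, wax_tin and stand below 0.135 m); the robot touches nothing.
It fails at once if another container on the carousel is knocked over (angle between any of oil_can, ink_pot, wax_tin's own z axis and vertical above 0.6 rad).
It also fails if it takes over 72 s, if anything falls off the work surface, if the arm or the gripper's body presses on something with over 40 N, if the wrist force passes 120 N, or if a joint passes its speed limit or range.

ROBOT

A 6-joint arm with a two-finger parallel gripper is mounted at the origin on a cart in front of the work surface, level with it; the furniture and walls round the work are solid. World frame = base frame: x ahead of the robot, y to its left, z up, the work surface at z = 0. Lengths are in m, angles in rad, forces in N, time in s.
With the tool pointing down it reaches from about 0.35 to 0.775 m from the base axis. Payload 7.3 kg.
Tool frame: the origin (TCP) lies at the centre of the arm's flange, where the gripper is bolted on; the fingertips stand 178 mm ahead of it and the grasp point (between the pads) lies 159 mm ahead of it (tip_extent is the distance from the TCP to the fingertips, in m); z points along the fingers, y is the line along which they close (so a half turn about z gives the same grasp; the last joint's range is limited). The gripper opens to 92 mm and grips with 3 to 60 N. Pads are 19 mm wide; open, the fingers measure 130 mm over their backs; the gripper's body (75 mm by 190 mm) begins 47 mm behind the grasp point.
Start: joints at [1.033, 0.342, 1.524, -0, 1.275, -0.146], TCP at [0.2, 0.485, 0.405] pointing down, gripper open.
Joint ranges: [-2.53, 2.53], [-0.77, 2.02], [0.04, 2.7], [-1, 4.14], [0.28, 2.66], [-3.11, 3.11]. Speed limits (rad/s): [2.57, 2.57, 3.14, 3.14, 3.14, 3.14].

INTERFACE

Orientations are given as [roll, pitch, yaw] about the fixed x, y, z axes, in that order (R = Rz(yaw) Ry(pitch) Rx(roll)).
In Python, from cell import * gives the robot as it stands.
- The arm moves only by the tool arm_command, never from a script. Its arguments are lists of equal length, an entry for each row: "xyz": the shift along the world's x, y, z in mm, a list of three; "spin": the turn about the world's z in degrees. In form: {"xyz": [[tx, ty, tz], ...], "spin": [spin, ...]}. A call has 1 to 20 rows; each row shifts and turns the commanded pose from where the row before left it; what a row does not reach is not made up. A row lasts 1/10 s, in which the tool goes at most 50 mm and 8.59 degrees, less where a joint would pass 70% of its speed; a pose out of reach is approached as far as the arm can. A call with a gripper value outside its range is refused whole. "jaw" is the opening, from -1 (shut) to 1 (fully open), set as the call begins (left out, the last holds). The fingers move at their own pace and stop on an object; "squeeze" is the grip in N (left out, the last holds). Time passes only in rows, so rows that do not move let the fingers close. It gives the time, the measured TCP pose, the force, the opening and the grip force at its end, in the units of the state.
- observe(): the state, without advancing time (a new reading comes with each control period).
- read_camera(name): name is "scene" or "side" or "wrist"; returns a dict with "img" (384x512x3 uint8, red, green, blue), "depth" (384x512 float32, m along the optical axis (not along the pixel's ray), 0 where there is no reading), "fx", "fy", "cx", "cy" (pixels), "world_from_camera" (4x4, takes a point from camera to world coordinates). Camera axes: x right, y up, looking along -z (the intrinsics and any distortion apply to the point x, -y, -z); pixel columns grow to the right and rows downward; lengths in m; the calibration is good to about 2 mm. A picture is of the moment at which its call begins.
- hand_in(): hands the job in; it is judged then, once.
The state is a dict: "time": time; "qpos": joint angles; "qvel": joint speeds; "joint_efforts": joint torques, N m; "tool_pos": TCP position; "tool_rot": TCP orientation; "contact_force": force on the tool from outside, world axes, zero at the start; "torque": the same for the moment, N m; "opening": finger opening in m; "grip_force": force on a finger pad.
Only numpy, scipy, OpenCV 4.12 (cv2) and the standard library are available. Lean on these libraries where they do the work, as an engineer would, in place of code of your own. Each camera call takes 0.05 s, during which the arm holds its last target. There are 200 camera calls.

## Working session

There is one attempt and no reset: what is moved stays moved. The work goes in short steps, Python scripts to look and compute and a tool call to move; the robot and the scene stay as the last step left them, time stands still between calls to the robot, and variables do not carry over. Pictures are saved under pics/ and viewed, at most 13 in all, crops included, and the job is handed in when it is done.

Besides the shell and the picture viewer there is one more tool, called after "Call:" as name(argument=value, ...) on one line, values as JSON. arm_command: Moves the arm, as the interface text tells. Its arguments: {"type":"object","properties":{"xyz":{"type":"array","items":{"type":"array","items":{"type":"number"}}},"spin":{"type":"array","items":{"type":"number"}},"jaw":{"type":"number"},"squeeze":{"type":"number"}},"required":["xyz","spin"]}

```bash
mkdir -p pics; ls; cat > h.py <<'E'
from cell import *
import numpy as np, cv2
def grab(n):
    c=read_camera(n); return c
def save(img,f): cv2.imwrite('pics/'+f,cv2.cvtColor(img,cv2.COLOR_RGB2BGR))
def P(c,u,v,d=None):
    d=c['depth'][int(v),int(u)] if d is None else d
    p=np.array([(u-c['cx'])/c['fx']*d,-(v-c['cy'])/c['fy']*d,-d,1.0])
    return (np.array(c['world_from_camera'])@p)[:3]
def ray(c,u,v,z):
    M=np.array(c['world_from_camera']); o=M[:3,3]; r=P(c,u,v,1.0)-o
    return o+r*(z-o[2])/r[2]
def proj(c,p):
    M=np.linalg.inv(np.array(c['world_from_camera'])); q=M@np.append(p,1)
    return c['cx']+c['fx']*q[0]/-q[2], c['cy']-c['fy']*q[1]/-q[2]
E
python3 - <<'E'
from h import *
import pickle
o=observe(); print(o['time'],o['tool_pos'],o['tool_rot'],o['opening'])
a=[]
for n in('scene','side'):
    c=grab(n); pickle.dump(c,open(n+'.pkl','wb')); a.append(c['img']); print([k for k in c], np.array(c['world_from_camera']).round(3).tolist(), c['fx'],c['cx'],c['cy'])
    save(cv2.resize(c['img'],(800,600),interpolation=cv2.INTER_CUBIC),n+'0.png')
E
```

```text
pics
0.0 [0.20036885 0.48510077 0.40402528] [-3.14000365e+00 -2.46316315e-04  2.74979215e+00] 0.09159322512953387
['img', 'depth', 'fx', 'fy', 'cx', 'cy', 'world_from_camera'] [[0.615, -0.698, 0.366, 1.278], [0.788, 0.54, -0.296, -0.391], [0.009, 0.47, 0.882, 1.896], [0.0, 0.0, 0.0, 1.0]] 452.4081058126044 257.49135248766817 185.22491752459294
['img', 'depth', 'fx', 'fy', 'cx', 'cy', 'world_from_camera'] [[0.08, 0.408, -0.91, -1.172], [-0.997, 0.035, -0.071, 0.06], [0.003, 0.912, 0.409, 0.937], [0.0, 0.0, 0.0, 1.0]] 434.2013530097998 255.119001266344 193.6718034773249
```

View pics/scene0.png

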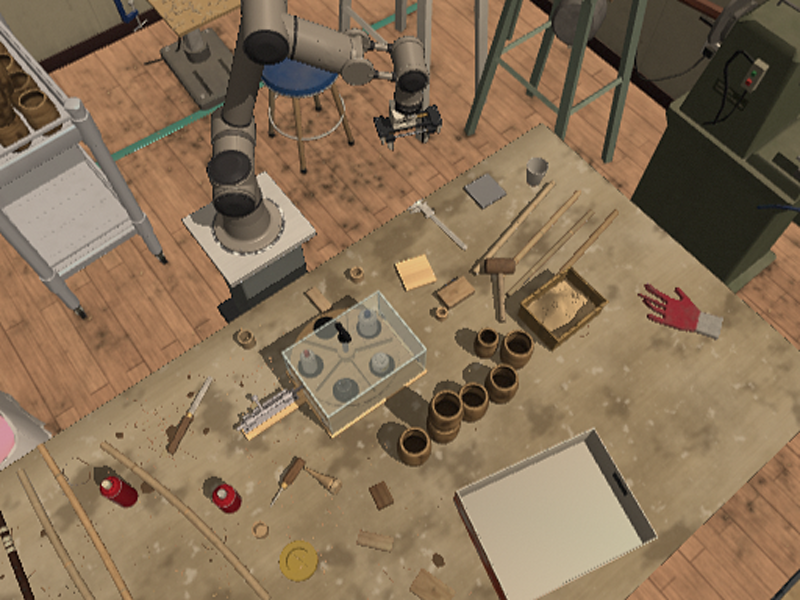

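View pics/side0.png

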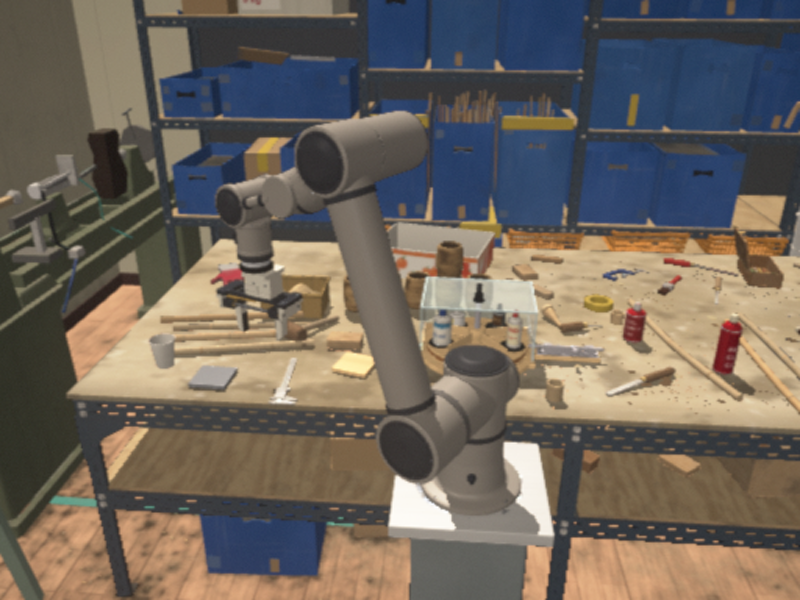

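The scene view shows the carousel at about (355,365), the bolt at its right at (265,410), and the bar at (343,335). Square candidates are the pale plywood (415,272), the grey plate (485,190) and the brown blocks (455,292) and (318,298). The pale plywood fits the description. Candidates for the glue are the container at (310,360) (side view (515,328), white with a red cap) and the one at (368,318) (side view (440,330), blue cap). Next I'll take a close crop.

```bash
python3 - <<'E'
from h import *
import pickle
c=pickle.load(open('scene.pkl','rb')); s=pickle.load(open('side.pkl','rb'))
A=cv2.resize(c['img'][180:290,145:305],(800,550),interpolation=cv2.INTER_CUBIC)
B=cv2.resize(s['img'][170:245,255:395],(800,428),interpolation=cv2.INTER_CUBIC)
save(A,'cropA.png'); save(B,'cropB.png')
# board
hsv=cv2.cvtColor(c['img'],cv2.COLOR_RGB2HSV)
m=cv2.inRange(hsv,(12,60,190),(28,180,255)); m[:, :240]=0;m[:150]=0;m[200:]=0;m[:,290:]=0
cn=max(cv2.findContours(m,0,2)[0],key=cv2.contourArea)
r=cv2.minAreaRect(cn); print('board',r,cv2.contourArea(cn))
for p in cv2.boxPoints(r): print(p,ray(c,*p,0.012).round(4))
M=cv2.moments(cn); print('cen',ray(c,M['m10']/M['m00'],M['m01']/M['m00'],0.012), P(c,*r[0]))
# bar: dark pixels
g=c['img'].max(2); m=(g<45).astype(np.uint8); m[:180]=0;m[230:]=0;m[:,:200]=0;m[:,260:]=0
ys,xs=np.nonzero(m)
W=np.array([P(c,x,y) for x,y in zip(xs,ys)]); k=(W[:,2]>0.18)&(W[:,2]<.23)
print(k.sum(),W[k].mean(0),W[k].min(0),W[k].max(0), xs[k].min(),xs[k].max(),ys[k].min(),ys[k].max())
E
```

```text
board ((265.7677001953125, 173.75845336914062), (18.027753829956055, 21.02313804626465), 70.55996704101562) 332.0
[252.8554  168.75691] [0.4119 0.2779 0.012 ]
[272.68002 161.76   ] [0.4397 0.3781 0.012 ]
[278.68 178.76] [0.5305 0.3416 0.012 ]
[258.85538 185.75691] [0.5025 0.2437 0.012 ]
cen [0.47170345 0.30982097 0.012     ] [0.47219096 0.3093546  0.01352717]
61 [ 0.58199894 -0.02878879  0.20629906] [ 0.55285807 -0.03815171  0.18173308] [ 0.60837772 -0.01876463  0.21749626] 215 224 207 218
```

View pics/cropA.png

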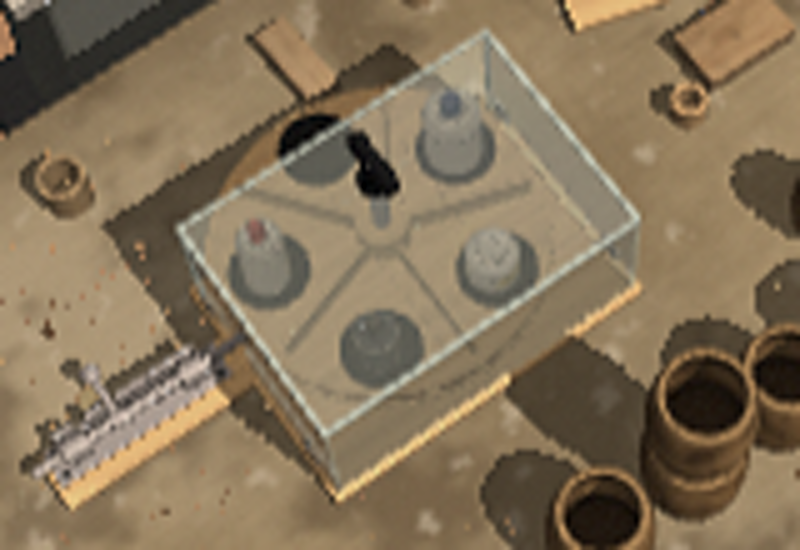

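View pics/cropB.png

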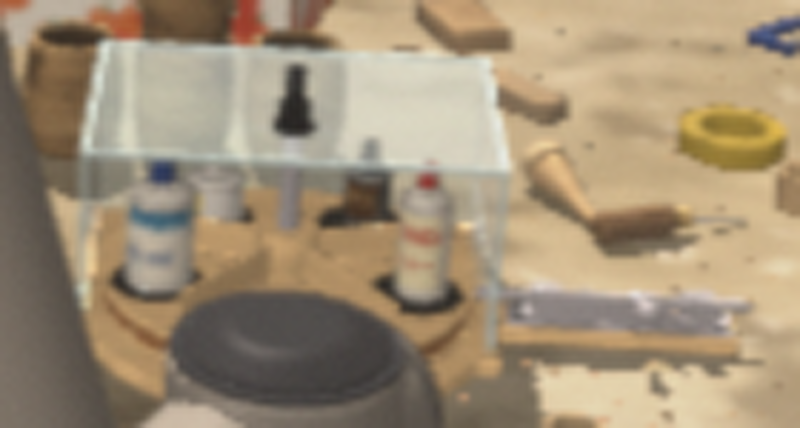

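The white red-capped bottle at crop (258,260), side crop (422,240), is slimmer than the blue-capped one (about 50 px against 63 px wide), so it is the glue, in the right bay. The knob is near crop (75,368).

```bash
python3 - <<'E'
from h import *
import pickle
from scipy.spatial.transform import Rotation as R
c=pickle.load(open('scene.pkl','rb'))
px=np.array([(178,230),(487,32),(640,215),(327,435)])/5+[144.6,179.6]
st=np.array([(-60,-158),(-60,158),(160,158),(160,-158)])/1000
W=np.array([ray(c,*p,0.167)[:2] for p in px]); print(W.round(4))
a=st-st.mean(0);b=W-W.mean(0); th=np.arctan2((a[:,0]*b[:,1]-a[:,1]*b[:,0]).sum(),(a*b).sum())
Rm=np.array([[np.cos(th),-np.sin(th)],[np.sin(th),np.cos(th)]]); t=W.mean(0)-Rm@st.mean(0)
print('yaw',np.degrees(th),'origin',t, 'resid mm',((Rm@st.T).T+t-W)*1000)
def S(x,y,z): return np.append(Rm@[x,y]+t,z)
for n,p in dict(knob=S(-.0435,-.275,.0456),rear=S(-.0435,-.3025,.0456),front=S(-.105,0,.047),glue=S(-.0324,-.0999,.147),bar=S(0,0,.21)).items():
    u=np.array(proj(c,p)); print(n,p.round(4),'r',np.hypot(*p[:2]).round(3),'px',u.round(1),'crop',((u-[144.6,179.6])*5).round(0))
print('knob ray',ray(c,75/5+144.6,368/5+179.6,.0456))
w=grab('wrist'); o=observe(); T=np.eye(4); T[:3,:3]=R.from_euler('xyz',o['tool_rot']).as_matrix(); T[:3,3]=o['tool_pos']
print((np.linalg.inv(T)@np.array(w['world_from_camera'])).round(3), w['fx'],w['cx'],w['cy'],o['time'])
E
```

```text
[[ 0.5144 -0.1804]
 [ 0.5226  0.133 ]
 [ 0.7376  0.1298]
 [ 0.733  -0.1842]]
yaw -1.0897315344156222 origin [ 0.57689293 -0.02449679] resid mm [[-0.46315003 -0.93852566]
 [-2.71115638  1.63856495]
 [ 2.30923229  0.64345201]
 [ 0.86507413 -1.34349129]]
knob [ 0.5282 -0.2986  0.0456] r 0.607 px [162.8 254.7] crop [ 91. 376.]
rear [ 0.5276 -0.3261  0.0456] r 0.62 px [157.3 258.4] crop [ 63. 394.]
front [ 0.4719 -0.0225  0.047 ] r 0.472 px [208.2 209.3] crop [318. 148.]
glue [ 0.5426 -0.1238  0.147 ] r 0.557 px [196.  224.7] crop [257. 226.]
bar [ 0.5769 -0.0245  0.21  ] r 0.577 px [219.1 211.1] crop [372. 158.]
knob ray [ 0.51392271 -0.30582408  0.0456    ]
[[ 0.001  0.967  0.253  0.068]
 [ 1.    -0.001 -0.     0.   ]
 [-0.     0.253 -0.967  0.018]
 [ 0.     0.     0.     1.   ]] 321.6717419578934 255.72141706666818 192.45157407795804 0.15
```

Call:
arm_command(xyz=[[38, -28, 0], [38, -28, 0], [38, -28, 0], [38, -28, 0], [38, -28, 0], [38, -28, 0], [7, -43, 0], [7, -43, 0], [7, -43, 0], [7, -43, 0], [7, -43, 0], [7, -43, 0], [7, -43, 0], [7, -43, 0], [7, -43, 0], [7, -43, 0], [7, -43, -15], [7, -43, -20], [7, -43, -20], [7, -43, -20]], spin=[3.5, 3.5, 3.5, 3.5, 3.5, 3.9, 0, 0, 0, 0, 0, 0, 0, 0, 0, 0, 0, 0, 0, 0], jaw=-0.1)

```text
time: 2.15
tool_pos: [0.5264, -0.2865, 0.3287]
tool_rot: [3.141, -0.0, 3.123]
contact_force: [0.6, 0.5, 0.9]
opening: 0.0413
grip_force: 0.0
```

```bash
python3 - <<'E'
from h import *
import pickle
c=grab('wrist'); pickle.dump(c,open('w1.pkl','wb')); o=observe(); print(o['time'],o['tool_pos'],np.degrees(o['tool_rot']),o['qpos'])
save(cv2.resize(c['img'],(800,600),interpolation=cv2.INTER_CUBIC),'w1.png')
E
```

```text
2.2 [ 0.52606851 -0.29213138  0.32451549] [-179.9656082    -0.20017053  178.74706446] [-0.63363418  0.55119348  1.41623888 -0.00270522  1.17667687 -2.18152177]
```

View pics/w1.png

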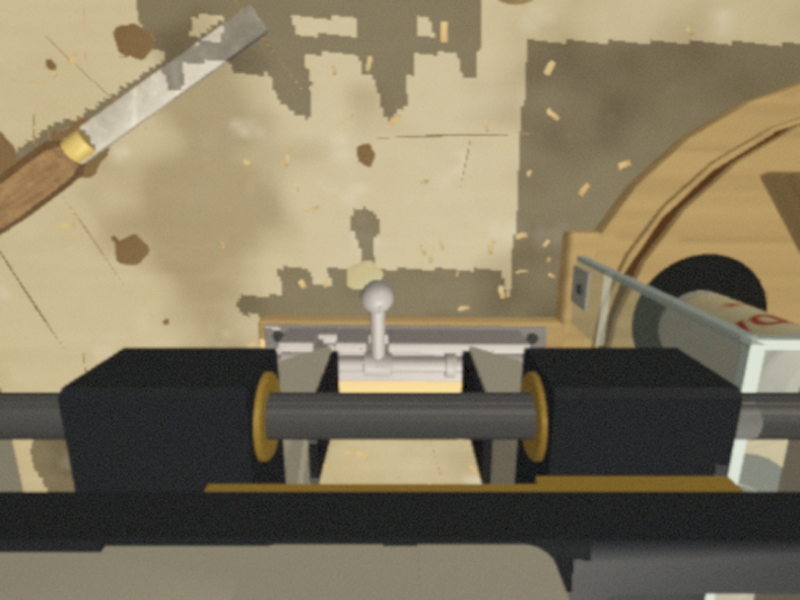

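The wrist view shows the ball at (377,297), with its stem running down to the barrel at (377,365). The carousel rim and the hood are at right.

```bash
python3 - <<'E'
from h import *
import pickle
c=pickle.load(open('w1.pkl','rb'))
q=lambda u,v,z: ray(c,u/1.5625-.2,v/1.5625-.2,z)
print('knob',q(377,297,.0456),P(c,241,190))
# base plate front edge
print('plate',q(262,319,.015),q(563,318,.015),P(c,180,204),P(c,340,204))
print('plateTopmetal',P(c,185,212),P(c,335,212))
print('hood corner',q(582,262,.167),P(c,372,168),q(765,340,.167))
E
```

```text
knob [ 0.52525824 -0.29823496  0.0456    ] [ 0.52255634 -0.29774018  0.05669843]
plate [ 0.54568717 -0.37077311  0.015     ] [ 0.54825149 -0.18602093  0.015     ] [ 0.54571742 -0.35858608  0.01573596] [ 0.5496909  -0.20432153  0.01141935]
plateTopmetal [ 0.54933009 -0.35110747  0.02964387] [ 0.55424123 -0.21150833  0.02205677]
hood corner [ 0.48518201 -0.23237625  0.167     ] [ 0.51179593 -0.18156355  0.0270469 ] [ 0.51002829 -0.1753442   0.167     ]
```

Call:
arm_command(xyz=[[0, -6, -40], [0, -6, -40], [0, 0, -20], [0, 0, 0], [0, 0, 0]], spin=[0, 0, 0, 0, 0])

```text
time: 2.7
tool_pos: [0.5267, -0.2967, 0.2301]
tool_rot: [3.141, -0.0, 3.123]
contact_force: [0.5, -1.4, 0.5]
opening: 0.0413
grip_force: 0.0
```

Call:
arm_command(xyz=[[0, -1, -15], [0, 0, -9], [0, 0, 0]], spin=[0, 0, 0])

```text
time: 3.0
tool_pos: [0.5261, -0.2974, 0.2046]
tool_rot: [3.14, -0.002, 3.123]
contact_force: [-0.2, -0.1, 0.3]
opening: 0.0416
grip_force: 0.0
```

Call:
arm_command(xyz=[[0, 0, 0], [0, 0, 0], [0, 0, 0], [0, 0, 0]], spin=[0, 0, 0, 0], jaw=-1, squeeze=20)

```text
time: 3.4
tool_pos: [0.5265, -0.2985, 0.2063]
tool_rot: [-3.14, 0.001, 3.124]
contact_force: [-0.6, -3.3, 0.5]
opening: 0.0166
grip_force: 20.0
```

Call:
arm_command(xyz=[[2, 0, 5.5], [2.5, 0, 5.4], [3.4, 0, 4.9], [3.8, 0, 4.4], [4.5, 0, 3.8], [4.8, 0, 3.4], [5.3, 0, 2.6], [5.6, -0.3, 1.9], [0, 0, 0]], spin=[0, 0, 0, 0, 0, 0, 0, 0, 0])

```text
time: 4.3
tool_pos: [0.5588, -0.299, 0.2387]
tool_rot: [-3.139, 0.001, 3.123]
contact_force: [-2.8, -5.9, 1.6]
opening: 0.0162
grip_force: 20.0
```

Call:
arm_command(xyz=[[0, -6, 0], [-0.2, -6, 0], [-0.1, -6, 0], [-0.2, -6, 0], [-0.1, -6, 0], [0, 0, 0]], spin=[0, 0, 0, 0, 0, 0])

```text
time: 4.9
tool_pos: [0.5574, -0.328, 0.2383]
tool_rot: [3.14, -0.001, 3.123]
contact_force: [-3.0, 3.7, 6.7]
opening: 0.0165
grip_force: 20.0
```

Call:
arm_command(xyz=[[-5.6, 0, -1.9], [-5.3, 0, -2.6], [-4.8, 0, -3.4], [-4.5, 0, -3.8], [-3.8, 0, -4.4], [-3.4, 0, -4.9], [-2.5, 0, -5.4], [-2, 0, -5.5], [0, 0, 0]], spin=[0, 0, 0, 0, 0, 0, 0, 0, 0])

```text
time: 5.8
tool_pos: [0.5258, -0.3281, 0.2057]
tool_rot: [-3.142, 0.001, 3.123]
contact_force: [1.8, 4.0, 1.5]
opening: 0.0161
grip_force: 20.0
```

Call:
arm_command(xyz=[[0, 0, 0], [0, 0, 0], [0, 0, 0], [0, 0, 30], [0, 0, 40]], spin=[0, 0, 0, 0, 0], jaw=-0.1)

```text
time: 6.3
tool_pos: [0.5251, -0.3282, 0.2741]
tool_rot: [3.139, -0.005, 3.123]
contact_force: [0.5, -0.4, 0.4]
opening: 0.0408
grip_force: 0.0
```

```bash
python3 - <<'E'
from h import *
import pickle
c=grab('wrist'); pickle.dump(c,open('w2.pkl','wb')); o=observe(); print(o['time'],o['tool_pos'],proj(c,np.array([.525,-.298,.0456])),proj(c,np.array([.525,-.3255,.0456])))
save(cv2.resize(c['img'][100:320,130:380],(600,528),interpolation=cv2.INTER_CUBIC),'w2.png')
E
```

```text
6.35 [ 0.52675791 -0.32935249  0.2829598 ] (np.float64(297.72068789320264), np.float64(211.14871311800863)) (np.float64(257.72493579607664), np.float64(211.84516739628685))
```

View pics/w2.png

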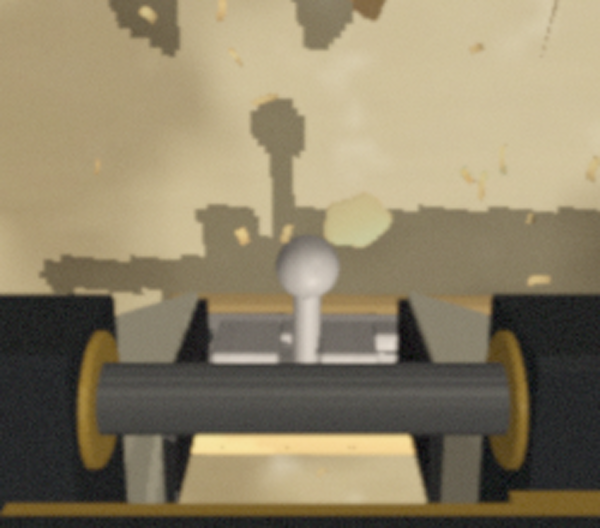

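The ball shows at (308,266) in the crop, which is pixel (258,211). That matches the rear notch projection (257.7,211.8), so the handle is down in the rear notch. Next is the bar.

Call:
arm_command(xyz=[[0, 0, 45], [0, 0, 45], [0, 15, 45], [6, 42, 0], [6, 42, 0], [7, 42, 0], [7, 42, 0], [7, 42, 0], [7, 42, 0], [7, 37, 0], [0, 0, 0], [0, 0, 0]], spin=[0, 0, 0, 0, 0, 0, 0, 0, 0, 0, 0, 0])

```text
time: 7.55
tool_pos: [0.5729, -0.0238, 0.4106]
tool_rot: [-3.141, 0.0, 3.125]
contact_force: [-0.6, -0.7, 0.3]
opening: 0.0411
grip_force: 0.0
```

```bash
python3 - <<'E'
from h import *
import pickle
c=grab('wrist'); pickle.dump(c,open('w3.pkl','wb')); o=observe(); print(o['time'],o['tool_pos'],proj(c,np.array([.575,-.024,.21])))
save(cv2.resize(c['img'],(800,600),interpolation=cv2.INTER_CUBIC),'w3.png')
E
```

```text
7.6 [ 0.57283851 -0.02465326  0.41060157] (np.float64(254.6332516774853), np.float64(228.08952446736484))
```

View pics/w3.png

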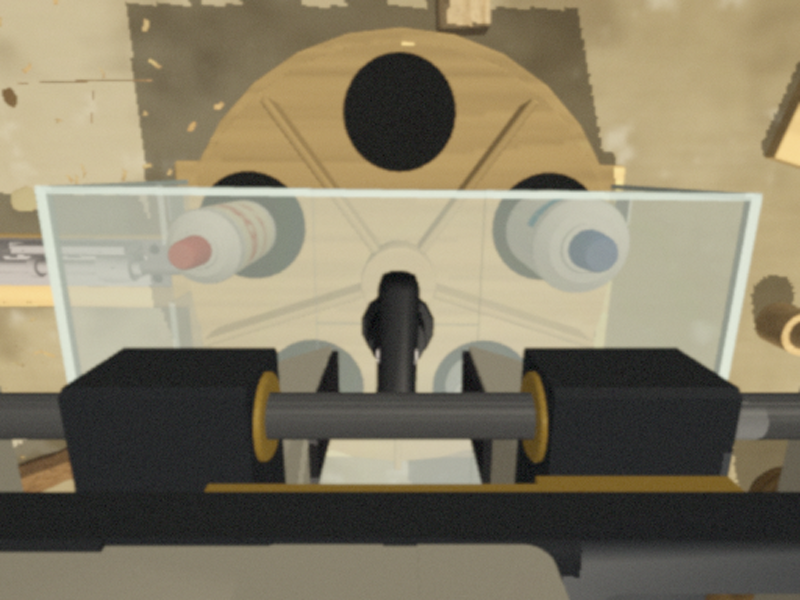

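The view shows the bar centred at u≈398 with its front end at v≈272, the hood's front edge running from (38,187) to (760,195), and the red-capped slim glue at left (right bay).

```bash
python3 - <<'E'
from h import *
import pickle
c=pickle.load(open('w3.pkl','rb'))
q=lambda u,v,z: ray(c,u/1.5625-.2,v/1.5625-.2,z).round(4)
print('bar front',q(398.5,272,.21)); print('hood',q(40,187,.167),q(760,195,.167)); 
print('empty bay',q(399.5,111,.047))
g=c['img'].max(2); 
for r in range(178,224,6):
    x=np.nonzero(g[r,225:285]<60)[0]+225; print(r,x.min(),x.max(),(x.min()+x.max())/2)
E
```

```text
bar front [ 0.5416 -0.0233  0.21  ]
hood [ 0.51   -0.1801  0.167 ] [0.5182 0.1358 0.167 ]
empty bay [ 0.4684 -0.0221  0.047 ]
178 245 264 254.5
184 243 266 254.5
190 242 266 254.0
196 236 272 254.0
202 234 275 254.5
208 233 271 252.0
214 234 267 250.5
220 237 267 252.0
```

Call:
arm_command(xyz=[[0.5, 0, -25], [0, 0, -20], [0, 0, -7], [0, 0, 0]], spin=[0, 0, 0, 0])

```text
time: 8.0
tool_pos: [0.5732, -0.0254, 0.3579]
tool_rot: [3.141, -0.002, 3.121]
contact_force: [-0.5, -0.2, 1.0]
opening: 0.0415
grip_force: 0.0
```

Call:
arm_command(xyz=[[0, 0, 0], [0, 0, 0], [0, 0, 0], [0, 0, 0]], spin=[0, 0, 0, 0], jaw=-1, squeeze=40)

```text
time: 8.4
tool_pos: [0.5735, -0.0247, 0.3598]
tool_rot: [-3.14, 0.002, 3.123]
contact_force: [-1.3, -4.5, 3.5]
opening: 0.0233
grip_force: 40.0
```

The opening of 23 mm is too wide for a 16 mm bar, so the fingertips are probably on the flare under it. I'll regrip 9 mm higher.

Call:
arm_command(xyz=[[0, 0, 0], [0, 0, 0], [0, 0, 9], [0, 0, 0]], spin=[0, 0, 0, 0], jaw=-0.3)

```text
time: 8.8
tool_pos: [0.5736, -0.0238, 0.369]
tool_rot: [3.141, 0.002, 3.124]
contact_force: [-0.7, -0.2, 0.4]
opening: 0.0323
grip_force: 0.0
```

Call:
arm_command(xyz=[[0, 0, 0], [0, 0, 0], [0, 0, 0], [0, 0, 0]], spin=[0, 0, 0, 0], jaw=-1, squeeze=40)

```text
time: 9.2
tool_pos: [0.5735, -0.0248, 0.3683]
tool_rot: [-3.14, 0.001, 3.123]
contact_force: [0.2, -4.6, 4.0]
opening: 0.0161
grip_force: 40.5
```

Call:
arm_command(xyz=[[0, -0.5, 0], [0, 0, 0], [0, 0, 0], [0, 0, 0], [0, 0, 0], [0, 0, 0], [0, 0, 0], [0, 0, 0], [0, 0, 0], [0, 0, 0], [0, 0, 0], [0, 0, 0], [0, 0, 0], [0, 0, 0], [0, 0, 0], [0, 0, 0], [0, 0, 0], [0, 0, 0], [0, 0, 0], [0, 0, 0]], spin=[-2, -3.5, -4.1, -4.1, -4.1, -4.1, -4.1, -4.1, -4.1, -4.1, -4.1, -4.1, -4.1, -4.1, -4.1, -4.1, -4.1, -4.1, -2, -1.2])

```text
time: 11.2
tool_pos: [0.5741, -0.0241, 0.3683]
tool_rot: [3.138, 0.0, 1.826]
contact_force: [5.7, 1.1, 2.6]
opening: 0.0155
grip_force: 41.4
```

Call:
arm_command(xyz=[[0, 0, 0], [0, 0, 0], [0, 0, 0]], spin=[0, 0, 0])

```text
time: 11.5
tool_pos: [0.5741, -0.0242, 0.3683]
tool_rot: [3.138, -0.0, 1.827]
contact_force: [5.3, 2.2, 2.4]
opening: 0.0158
grip_force: 41.4
```

```bash
python3 - <<'E'
from h import *
import pickle
o=observe(); print(np.degrees(o['tool_rot']),o['torque'],o['qpos'])
c=grab('scene'); pickle.dump(c,open('s2.pkl','wb'))
c=grab('wrist'); pickle.dump(c,open('w4.pkl','wb'))
save(cv2.resize(c['img'],(800,600),interpolation=cv2.INTER_CUBIC),'w4.png')
E
```

```text
[ 1.79785681e+02 -9.41833770e-04  1.04663472e+02] [ 0.20424205 -0.72437088 -0.02259594] [-0.1758205   0.46135537  1.44185786  0.00167368  1.23498941 -0.43229519]
```

View pics/w4.png

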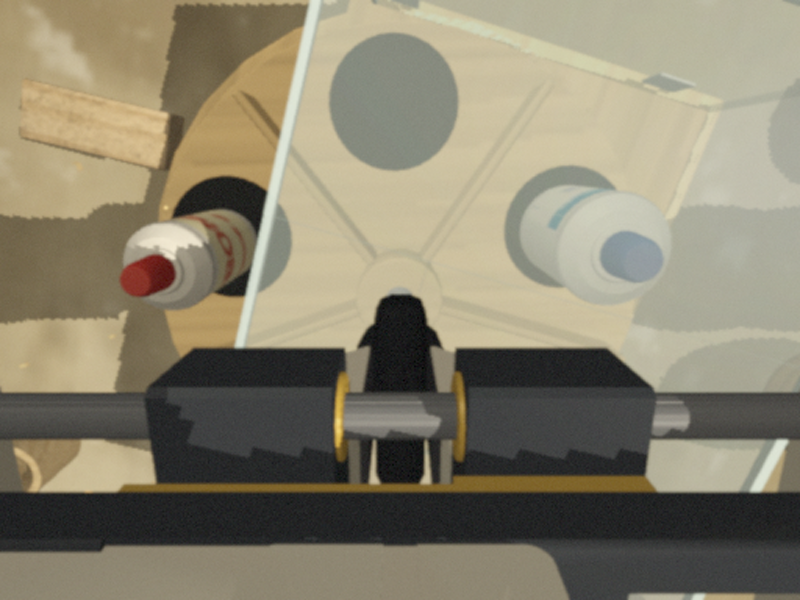

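The glue now stands at left, in the open area outside the hood edge at (150,270), and the empty bay is at (394,101). I'll measure the disc angle from the empty bay's centre.

```bash
python3 - <<'E'
from h import *
import pickle
O=np.array([.5735,-.024])
def ang(f,lo,hi,box):
    c=pickle.load(open(f,'rb')); g=cv2.cvtColor(c['img'],cv2.COLOR_RGB2GRAY); x0,x1,y0,y1=box
    m=np.zeros_like(g); m[y0:y1,x0:x1]=(g[y0:y1,x0:x1]<hi)
    cn=max(cv2.findContours(m,0,2)[0],key=cv2.contourArea)
    (u,v),ax,_=cv2.fitEllipse(cn); p=ray(c,u,v,.047)[:2]
    print(f,(u,v),ax,p,np.hypot(*(p-O)),np.degrees(np.arctan2(*(p-O)[::-1])))
ang('w3.pkl',0,70,(205,305,25,115))
ang('w4.pkl',0,150,(200,305,15,115))
E
```

```text
w3.pkl (255.21063232421875, 71.08641052246094) (69.75020599365234, 74.71211242675781) [ 0.46863608 -0.0223476 ] 0.10487693816536606 179.09723513661967
w4.pkl (251.57257080078125, 64.56472778320312) (80.63420867919922, 86.37714385986328) [0.54489907 0.07753549] 0.10548682258070244 105.73168370169313
```

Call:
arm_command(xyz=[[0, 0, 0], [0, 0, 0], [0, 0, 0], [-0.5, 0, 30], [0, 0, 14]], spin=[0, 0, 0, 0, 0], jaw=-0.1)

```text
time: 12.1
tool_pos: [0.5728, -0.0246, 0.4128]
tool_rot: [3.142, -0.0, 1.827]
contact_force: [-0.4, -0.5, 0.6]
opening: 0.0409
grip_force: 0.0
```

Call:
arm_command(xyz=[[0, 0, 0], [0, 0, 0], [0, 0, 0], [0, 0, 0], [0, 0, 0], [0, 0, 0], [0, 0, 0], [0, 0, 0], [0, 0, 0], [0, 0, 0], [0, 0, 0], [0, 0, 0]], spin=[8.3, 8.3, 8.3, 8.3, 8.3, 8.3, 8.3, 8.3, 7.9, 0, 0, 0])

```text
time: 13.3
tool_pos: [0.5728, -0.0246, 0.4115]
tool_rot: [3.141, -0.001, 3.121]
contact_force: [0.4, -0.3, 0.1]
opening: 0.0411
grip_force: 0.0
```

```bash
python3 - <<'E'
from h import *
import pickle
o=observe(); print(o['time'],o['tool_pos'],np.degrees(o['tool_rot']))
c=grab('wrist'); pickle.dump(c,open('w5.pkl','wb')); a=pickle.load(open('w3.pkl','rb'))
save(np.vstack([cv2.resize(x['img'][10:230,95:415],(800,550),interpolation=cv2.INTER_CUBIC)[:290] for x in(a,c)]),'w5.png')
E
```

```text
13.3 [ 0.57278325 -0.02457872  0.41146049] [ 1.79987297e+02 -3.93636728e-02  1.78793553e+02]
```

View pics/w5.png

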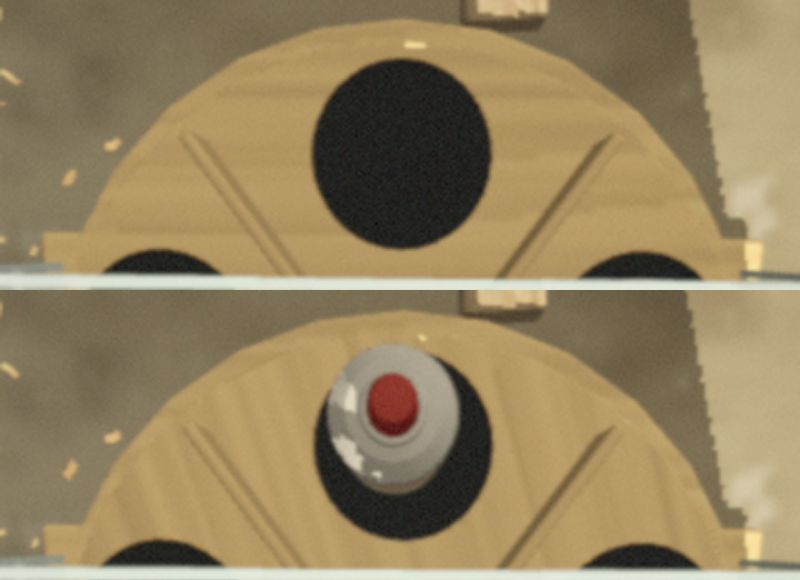

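Top is before the turn, bottom after: the fins (187,137) and (190,138) and the bay circle edges overlay within about 1 px, so the disc is within about 0.5° of the slot. The glue, with cap at (393,405), stands in the front bay. Back to the bolt knob.

Call:
arm_command(xyz=[[-7, -43, 0], [-7, -43, 0], [-7, -43, 0], [-7, -43, 0], [-7, -43, 0], [-7, -43, 0], [-5, -43, 0], [0, 0, -40], [0, 0, -45], [0, 0, -45], [0, 0, -40], [0, 0, -20], [0, 0, 0], [0, 0, 0]], spin=[0, 0, 0, 0, 0, 0, 0, 0, 0, 0, 0, 0, 0, 0])

```text
time: 14.75
tool_pos: [0.5261, -0.3258, 0.2223]
tool_rot: [-3.141, 0.0, 3.123]
contact_force: [-0.0, -0.1, 0.7]
opening: 0.0413
grip_force: 0.0
```

Call:
arm_command(xyz=[[0, 0, -10], [0, 0, -7], [0, 0, 0]], spin=[0, 0, 0])

```text
time: 15.05
tool_pos: [0.5257, -0.3254, 0.2043]
tool_rot: [3.141, -0.001, 3.123]
contact_force: [0.5, -0.1, 0.4]
opening: 0.0418
grip_force: 0.0
```

Call:
arm_command(xyz=[[0, 0, 0], [0, 0, 0], [0, 0, 0], [0, 0, 0]], spin=[0, 0, 0, 0], jaw=-1, squeeze=20)

```text
time: 15.45
tool_pos: [0.5259, -0.326, 0.2051]
tool_rot: [-3.14, 0.001, 3.123]
contact_force: [0.3, -1.6, 0.3]
opening: 0.0165
grip_force: 20.0
```

Call:
arm_command(xyz=[[0, -2, 0], [2, 0, 5.5], [2.5, 0, 5.4], [3.4, 0, 4.9], [3.8, 0, 4.4], [4.5, 0, 3.8], [4.8, 0, 3.4], [5.3, 0, 2.6], [5.6, 0, 1.9], [0, 0, 0]], spin=[0, 0, 0, 0, 0, 0, 0, 0, 0, 0])

```text
time: 16.45
tool_pos: [0.5585, -0.3275, 0.2374]
tool_rot: [-3.141, 0.001, 3.124]
contact_force: [-2.8, 4.7, 3.1]
opening: 0.0164
grip_force: 20.0
```

Now let it forward 29 mm.

Call:
arm_command(xyz=[[0, 4, 0], [0.1, 4, 0], [0.1, 4, 0], [0.1, 4, 0], [0.1, 4, 0], [0.1, 4, 0], [0, 0, 0]], spin=[0, 0, 0, 0, 0, 0, 0])

```text
time: 17.15
tool_pos: [0.5583, -0.303, 0.237]
tool_rot: [-3.142, 0.0, 3.124]
contact_force: [-2.8, 2.4, 5.7]
opening: 0.0164
grip_force: 20.0
```

Call:
arm_command(xyz=[[0, 3, 0], [0, 2.5, 0], [0, 0, 0]], spin=[0, 0, 0])

```text
time: 17.45
tool_pos: [0.5584, -0.299, 0.2372]
tool_rot: [-3.138, 0.002, 3.123]
contact_force: [-1.3, -4.2, 2.7]
opening: 0.0163
grip_force: 20.0
```

The spring was still pushing at 5 mm draw, so the bolt has entered the slot and is now home. Lay the handle down.

Call:
arm_command(xyz=[[-5.6, 0, -1.9], [-5.3, 0, -2.6], [-4.8, 0, -3.4], [-4.5, 0, -3.8], [-3.8, 0, -4.4], [-3.4, 0, -4.9], [-2.5, 0, -5.4], [-2, 0, -5.5], [0, 0, 0]], spin=[0, 0, 0, 0, 0, 0, 0, 0, 0])

```text
time: 18.35
tool_pos: [0.5264, -0.2985, 0.2051]
tool_rot: [-3.14, 0.002, 3.123]
contact_force: [1.1, -4.5, 2.6]
opening: 0.0164
grip_force: 20.0
```

Call:
arm_command(xyz=[[0, 0, 0], [0, 0, 0], [0, 0, 0], [0, 0, 40], [0, 0, 45], [0, 0, 35], [0, 0, 0], [0, 0, 0]], spin=[0, 0, 0, 0, 0, 0, 0, 0], jaw=-0.1)

```text
time: 19.15
tool_pos: [0.5262, -0.2977, 0.3249]
tool_rot: [3.141, 0.0, 3.124]
contact_force: [0.4, -0.1, -0.1]
opening: 0.0413
grip_force: 0.0
```

```bash
python3 - <<'E'
from h import *
import pickle
c=grab('wrist'); pickle.dump(c,open('w6.pkl','wb')); o=observe(); print(o['time'],o['tool_pos'])
a=pickle.load(open('w1.pkl','rb'))
print(proj(c,np.array([.5253,-.2982,.0456])))
save(cv2.resize(c['img'][120:300,150:400],(750,540),interpolation=cv2.INTER_CUBIC),'w6.png')
# glue cap in w5
c=pickle.load(open('w5.pkl','rb')); i=c['img'].astype(int)
m=((i[:,:,0]>i[:,:,1]*2)&(i[:,:,0]>i[:,:,2]*2)&(i[:,:,0]>90)).astype(np.uint8)
cn=max(cv2.findContours(m,0,2)[0],key=cv2.contourArea); x,y,w,h=cv2.boundingRect(cn); print(x,y,w,h)
print('cap top',ray(c,x+w/2,y+w*.5,.157), ray(c,x+w/2,y+h-w*.5,.157))
E
```

```text
19.2 [ 0.5260014  -0.29758468  0.32367441]
(np.float64(254.25502825540053), np.float64(190.81872661229437))
243 44 19 22
cap top [ 0.46843572 -0.0240074   0.157     ] [ 0.47034242 -0.02404978  0.157     ]
```

View pics/w6.png

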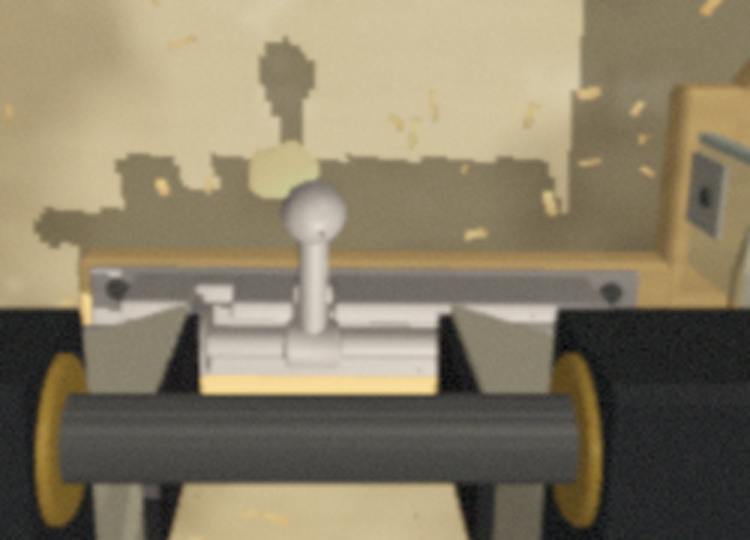

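The ball at pixel (254.7,190.7) matches home (254.3,190.8), so the handle is down in the front notch. Now the glue at (0.469, -0.024).

Call:
arm_command(xyz=[[-20, 0, 20], [-20, 0, 15], [-17, 44, 0], [0, 46, 0], [0, 46, 0], [0, 46, 0], [0, 46, 0], [0, 46, 0], [0, 0, 0], [0, 0, 0]], spin=[0, 0, 0, 0, 0, 0, 0, 0, 0, 0], jaw=1)

```text
time: 20.2
tool_pos: [0.4691, -0.0231, 0.3584]
tool_rot: [3.141, -0.003, 3.126]
contact_force: [0.6, 0.3, 0.1]
opening: 0.0915
grip_force: 0.0
```

```bash
python3 - <<'E'
from h import *
import pickle
c=grab('wrist'); o=observe(); print(o['time'],o['tool_pos'])
i=c['img'].astype(int)
m=((i[:,:,0]>i[:,:,1]*2)&(i[:,:,0]>i[:,:,2]*2)&(i[:,:,0]>90)).astype(np.uint8)
cn=max(cv2.findContours(m,0,2)[0],key=cv2.contourArea); x,y,w,h=cv2.boundingRect(cn); print(x,y,w,h,cv2.contourArea(cn))
print('cap top',ray(c,x+w/2,y+w*.5,.157), ray(c,x+w/2,y+h-w*.5,.157))
E
```

```text
20.25 [ 0.46922968 -0.02414312  0.35860895]
242 205 21 29 460.5
cap top [ 0.46274085 -0.02426502  0.157     ] [ 0.46783206 -0.02434966  0.157     ]
```

Call:
arm_command(xyz=[[0, 0, -30], [0, 0, -27], [0, 0, -15], [0, 0, 0]], spin=[0, 0, 0, 0])

```text
time: 20.65
tool_pos: [0.4686, -0.0255, 0.2853]
tool_rot: [3.141, -0.006, 3.121]
contact_force: [0.1, 0.4, -0.4]
opening: 0.092
grip_force: 0.0
```

Call:
arm_command(xyz=[[0, 0, 0], [0, 0, 0], [0, 0, 0], [0, 0, 0], [0, 0, 0]], spin=[0, 0, 0, 0, 0], jaw=-1, squeeze=15)

```text
time: 21.15
tool_pos: [0.4694, -0.0241, 0.2882]
tool_rot: [-3.141, 0.001, 3.123]
contact_force: [0.0, -0.0, -0.0]
opening: 0.0565
grip_force: 0.0
```

Call:
arm_command(xyz=[[0, 0, 0], [0, 0, 0], [0, 0, 0], [0, 0, 0], [0, 0, 0]], spin=[0, 0, 0, 0, 0])

```text
time: 21.65
tool_pos: [0.4694, -0.0241, 0.2878]
tool_rot: [3.142, 0.0, 3.123]
contact_force: [0.2, 1.0, 2.0]
opening: 0.039
grip_force: 15.0
```

Call:
arm_command(xyz=[[0, 0, 5], [0, 0, 20], [0, 0, 30], [0, 0, 0]], spin=[0, 0, 0, 0])

```text
time: 22.05
tool_pos: [0.4702, -0.0242, 0.3461]
tool_rot: [-3.14, 0.006, 3.123]
contact_force: [1.9, -0.8, -1.9]
opening: 0.0388
grip_force: 15.0
```

Call:
arm_command(xyz=[[0, 20, 0], [0, 40, 0], [0, 45, 0], [0, 45, 0], [0, 45, 0], [0, 45, 0], [0, 45, 0], [0, 30, 0], [0, 19, 0], [0, 0, 0], [0, 0, -30], [0, 0, -30], [0, 0, -20], [0, 0, -8], [0, 0, 0]], spin=[0, 0, 0, 0, 0, 0, 0, 0, 0, 0, 0, 0, 0, 0, 0])

```text
time: 23.55
tool_pos: [0.4694, 0.309, 0.254]
tool_rot: [-3.14, -0.002, 3.123]
contact_force: [0.2, 0.3, -2.0]
opening: 0.0387
grip_force: 15.0
```

Call:
arm_command(xyz=[[0, 0, -2], [0, 0, -2], [0, 0, 0], [0, 0, 0]], spin=[0, 0, 0, 0])

```text
time: 23.95
tool_pos: [0.4698, 0.3098, 0.2523]
tool_rot: [3.141, 0.002, 3.123]
contact_force: [-0.9, -1.7, 5.6]
opening: 0.0386
grip_force: 15.0
```

Call:
arm_command(xyz=[[0, 0, 0.5], [0, 0, 0], [0, 0, 0], [0, 0, 0], [0, 0, 0], [0, 0, 0], [0, 0, 0], [0, 0, 30], [0, 0, 45], [0, 0, 45], [0, 0, 20], [-20, 0, 0], [-20, 0, 0], [-20, 0, 0], [0, 0, 0], [0, 0, 0]], spin=[0, 0, 0, 0, 0, 0, 0, 0, 0, 0, 0, 0, 0, 0, 0, 0], jaw=1)

```text
time: 25.55
tool_pos: [0.4095, 0.31, 0.3916]
tool_rot: [3.141, 0.001, 3.124]
contact_force: [0.7, 0.4, -0.0]
opening: 0.0918
grip_force: 0.0
```

```bash
python3 - <<'E'
from h import *
w=grab('wrist'); s=grab('scene'); o=observe(); print(o['time'],o['tool_pos'],o['contact_force'])
A=cv2.resize(s['img'][150:290,145:305],(457,400),interpolation=cv2.INTER_CUBIC)
B=cv2.resize(w['img'],(343,257)); B=cv2.copyMakeBorder(B,0,143,0,0,0)
save(np.hstack([A,B]),'end.png')
E
```

```text
25.65 [0.41009472 0.3099441  0.39128023] [ 0.27550439  0.67031368 -0.61436278]
```

View pics/end.png

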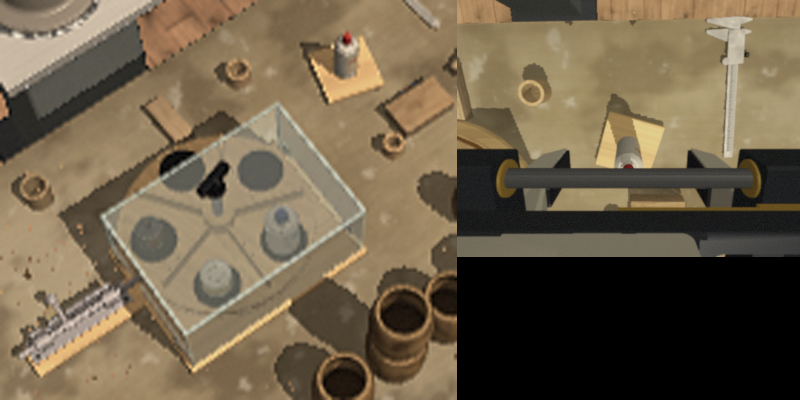

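The picture shows the glue upright at (346,60), central on the pale plywood square. The other three containers stand in their bays, and the handle is down at the front notch.

```bash
python3 -c "
from h import *
print(hand_in())"
```

```text
the job is handed in; nothing more can be done
None
```

The job is handed in at about 26 s: the glue stands upright near the middle of the plywood square, the bolt is home with its handle in the front notch, and the other three containers are standing in their bays; the judge returned no verdict, so this rests on my last camera views.

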